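# Fill the gap in the clinic's jar row

### The arm

A 6-joint arm with a two-finger parallel gripper is mounted at the origin on the work surface. World frame = base frame: x ahead of the robot, y to its left, z up, the work surface at z = 0. Lengths are in mm, angles in rad, forces in N, time in s.
With the tool pointing down it reaches from about 300 to 825 mm from the base axis. Payload 5.4 kg.
Tool frame: the origin (TCP) lies between the finger pads; the fingertips stand ctrl.tips_ahead ahead of it and the grasp point (between the pads) lies 6 mm ahead of it (ctrl.tips_ahead is the distance from the TCP to the fingertips, in mm); z points along the fingers, y is the direction in which the jaws open and shut (so a half turn about z gives the same grasp; the last joint's range is limited). The gripper opens to 92 mm and grips with 3 to 60 N. Pads are 20 mm wide; open, the fingers measure 128 mm over their backs; the gripper's body (75 mm by 189 mm) begins 69 mm behind the grasp point.
Start: joints at [1.006, 0.158, 1.597, -0, 1.386, -0.21], TCP at [199.766, 539.166, 239.601] pointing down, gripper open.
Joint ranges: [-2.91, 2.91], [-0.94, 2.29], [0.18, 2.7], [-1.29, 4.43], [0.17, 2.64], [-3, 3]. Speed limits (rad/s): [2.57, 2.57, 3.14, 3.14, 3.14, 3.14].

### API

Orientations are given as a unit quaternion [x, y, z, w].
In Python, from bench import ctrl gives the robot as it stands. The module is installed in compiled form; this text tells all that it offers.
- The arm moves only by the shell command python3 -m creep 'ROWS'. ROWS is JSON, a list of rows, each an object with "slide": the shift along the tool's x, y, z in cm, a list of three; "rot": the turn, a rotation vector about the tool's x, y, z in degrees, a list of three; "grip": the opening in per cent of the stroke, from 0 (shut) to 100 (fully open). In form: [{"slide": [tx, ty, tz], "rot": [wx, wy, wz], "grip": grip}, ...]. A call has exactly 10 rows; each row is the pose to reach, as a shift and turn from the pose commanded when the call began, along the tool's axes at that moment; what a row does not reach only later rows make up. A row lasts 1/8 s, in which the tool goes at most 62.5 mm and 10.7 degrees, less where a joint would pass 70% of its speed; a pose out of reach is approached as far as the arm can. A call with a gripper value outside its range is refused whole. The fingers move at their own pace and stop on an object; the grip force is fixed at half the most. Time passes only in rows, so rows that repeat a pose let the fingers close, or fill a call up. It gives the time, the measured TCP pose, the force and the opening at its end, in the units of the state.
- ctrl.state(): the state, without advancing time (a new reading comes with each control period).
- ctrl.camera(name): name is "scene" or "side" or "wrist"; returns a dict with "image" (384x512x3 uint8, blue, green, red), "fx", "fy", "cx", "cy" (pixels), "eye" and "rotation" of the camera in the world. Camera axes: x right, y down, z forward; pixel columns grow to the right and rows downward; lengths in mm; the calibration is good to about 2 mm. A picture is of the moment at which its call begins. There is no depth.
- ctrl.hand_in(): hands the job in, once; it reports no verdict.
Trained networks look in a picture, given as the dict that the camera call returned (one of the last four; its "shot" number tells which), for a name from the list of things; names that differ only in an ending like _2 or _b are one class to them, and where a whole thing is asked for, a point or a joint stands for the part that bears it (a point fixed in the world has none). Each returns a list of dicts, best first, with "conf" (0 to 1); they miss things now and then, are a little off and sometimes report something else, mostly with a low value. They report only what shows in the picture. A call takes as long as a camera call. They do not tell look-alikes from the thing itself.
- ctrl.spot_in(thing, picture): "rect" ([left, top, width, height] in pixels, round what is visible of it).
The state is a dict: "time_s": time; "qpos": joint angles; "joint_vel": joint speeds; "tau": joint torques, N m; "eef_pos": TCP position; "tcp_rot": TCP orientation; "ft_force": force on the tool from outside, world axes, zero at the start; "wrist_torque": the same for the moment, N m; "width": opening from 0.0 (shut) to 1.0 (fully open).
Only numpy, scipy, OpenCV 4.12 (cv2) and the standard library are available. Lean on these libraries where they do the work, as an engineer would, in place of code of your own. Each camera call takes 0.05 s, during which the arm holds its last target. There are 200 camera calls.

### The job

Take the two white jars standing loose on the steel table and stand them upright in the gap on the rack's lower board, under the clear deck, so that the four alike jars make one straight, evenly spaced row along the rack. Do not tip the jars over, do not shift the two jars already on the rack, and leave the slim flask and the squat tin on the table where they are.

Things in the scene. Friction and masses are not known exactly. Their poses are not given: they have to be found in the camera images.
- jar_a: first loose jar, standing on the table to the right of the rack: white lidded round plastic jar with a plain paper label, 105 mm tall, about 0.16 kg: body 52 mm in diameter and straight up to 71 mm, then a shoulder and a 47 mm lid from 89 mm up; origin at the centre of its underside, z up along its axis
- jar_b: second loose jar, like the first and standing on the table too: white lidded round plastic jar with a plain paper label, 105 mm tall, about 0.16 kg: body 52 mm in diameter and straight up to 71 mm, then a shoulder and a 47 mm lid from 89 mm up; origin at the centre of its underside, z up along its axis; either jar may take either place
- end_jar_left: jar at the left (+y) end of the row on the rack, loose but to be left in place: white lidded round plastic jar with a plain paper label, 105 mm tall, about 0.16 kg: body 52 mm in diameter and straight up to 71 mm, then a shoulder and a 47 mm lid from 89 mm up; origin at the centre of its underside, z up along its axis
- end_jar_right: jar at the right (-y) end of the row, 252 to 288 mm from the left one, loose but to be left in place: white lidded round plastic jar with a plain paper label, 105 mm tall, about 0.16 kg: body 52 mm in diameter and straight up to 71 mm, then a shoulder and a 47 mm lid from 89 mm up; origin at the centre of its underside, z up along its axis
- rack: fixed open rack on the table. Origin on the table under the row line; x points into the rack from the robot's side, y left along the row, z up. Lower board: top 30 mm above the table, x -60 to +100 mm, y -200 to +200 mm. The row stands along x = 0. 14 mm square posts up to the deck at x = 22 and 50 mm, y = +-193 mm; front and back are otherwise open
- deck_edge (a point): middle of the lower front edge of the rack's clear acrylic deck, which runs along above the row just behind its centre line: rack x +8 to +60 mm, y -200 to +200 mm, 183 to 195 mm above the table. A vertical gripper cannot reach the row under it: lean the tool about 40 degrees, body towards the robot, fingers pointing into the rack and down.
- flask: bystander among the loose jars: slim white bottle with a narrow neck, 42 mm in diameter, 125 mm tall, origin at the centre of its underside
- tin: bystander among the loose jars: squat metal tin with a paper label, 68 mm in diameter, 70 mm tall, origin at the centre of its underside
Things that resemble listed ones, but are neither listed nor needed, are in the scene too. Leave any pink look-alike of the jar_b alone. Leave any green look-alike of the jar_a alone.

How it is judged:
By the outcome, as a careful person would: the job done as asked, in the order asked, and still so for the second after the job is handed in, with the robot touching nothing.
It also fails if it takes over 64 s, if anything falls off the work surface, if the arm or the gripper's body presses on something with over 40 N, if the wrist force passes 120 N, or if a joint passes its speed limit or range.

## Working session

There is one attempt and no reset: what is moved stays moved. The work goes in short steps, Python scripts to look and compute and a shell command to move; the robot and the scene stay as the last step left them, time stands still between calls to the robot, and variables do not carry over. Pictures are saved under pics/ and viewed, about 8 in all and at most 12, crops included, and the job is handed in when it is done.

```bash
mkdir -p pics
python3 - <<'E'
from bench import ctrl
import cv2,numpy as np
s=ctrl.state(); print({k:np.round(v,3).tolist() for k,v in s.items()}, ctrl.tips_ahead)
ims=[]
for n in("scene","side"):
    p=ctrl.camera(n); print(n,p["fx"],p["cx"],p["cy"],np.round(p["eye"],1),np.round(p["rotation"],4).tolist())
    im=p["image"].copy()
    for t in("jar_a","end_jar_left","rack","flask","tin"):
        for d in ctrl.spot_in(t,p): print(n,t,round(d["conf"],2),np.round(d["rect"],1))
    cv2.imwrite(f"pics/{n}0.png",cv2.resize(im,(800,600),interpolation=cv2.INTER_CUBIC))
E
```

```text
{'time_s': 0.0, 'qpos': [1.006, 0.159, 1.598, -0.0, 1.386, -0.21], 'joint_vel': [0.001, -0.001, -0.0, -0.001, 0.001, -0.002], 'tau': [0.001, -38.555, -32.212, 0.07, 0.038, -0.0], 'eef_pos': [199.47, 538.657, 238.615], 'tcp_rot': [0.176, 0.984, -0.001, -0.0], 'ft_force': [-0.146, -0.396, -0.241], 'wrist_torque': [0.008, -0.022, -0.024], 'width': 0.997} 25.0
scene 456.8678048914658 251.49127098710588 190.17008555157565 [1213.   203.3 1025.2] [0.5356, 0.775, -0.2778, -0.188]
scene jar_a 0.76 [224.5 180.6  20.8  41.5]
scene jar_a 0.74 [149.8 158.9  25.2  37. ]
scene jar_a 0.62 [119.6 142.7  19.1  36.1]
scene jar_a 0.61 [255.1 164.3  13.9  34.1]
scene end_jar_left 0.86 [375.7 257.9  28.9  22.3]
scene rack 0.57 [247.4 208.8 192.  104.6]
scene rack 0.17 [150.  158.9  23.5  35. ]
scene tin 0.92 [193.6 152.5  23.5  28.9]
side 475.7011584789044 257.45132644309916 194.2129474462513 [  289.3 -1009.   1203.6] [0.9268, -0.1013, 0.0493, -0.3582]
side jar_a 0.89 [268.3 313.3  23.7  30.4]
side jar_a 0.86 [262.6 273.8  18.7  34.6]
side jar_a 0.76 [254.3 210.1  16.8  30. ]
side jar_a 0.65 [222.2 204.   15.1  29.9]
side rack 0.56 [229.8  88.7  79.6 121.4]
side flask 0.6 [265.7 228.4  13.8  33.4]
side tin 0.71 [221.9 254.2  23.3  28.7]
```

View pics/scene0.png

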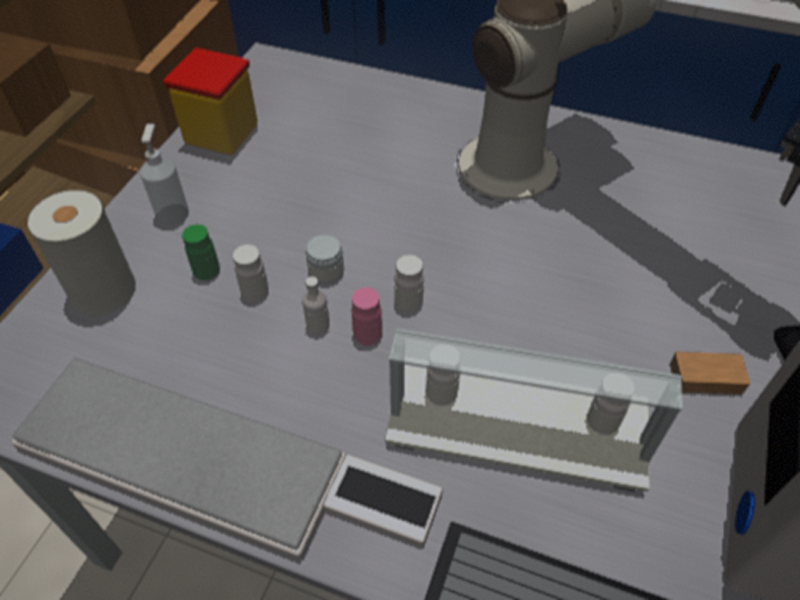

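View pics/side0.png

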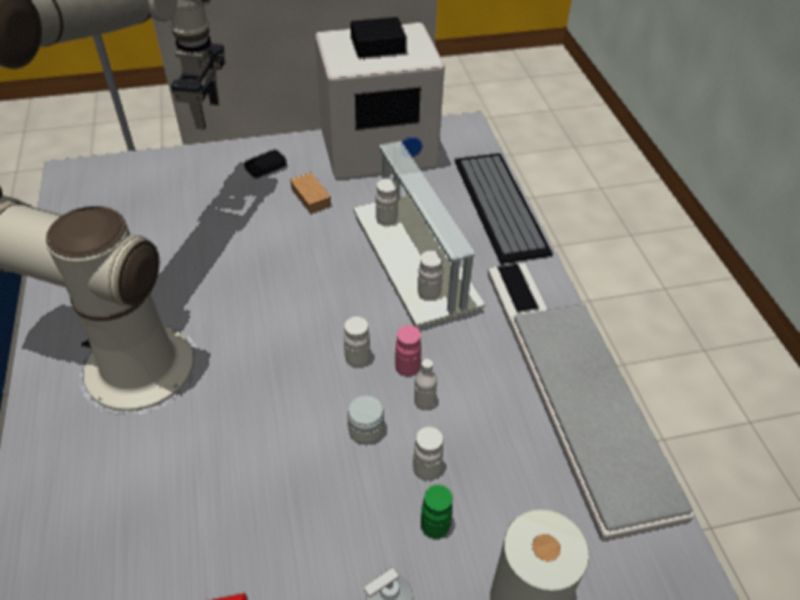

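In the scene view (800 px wide) the white jars are at (250,272) and (408,285) loose, and (443,372) and (609,402) on the rack. The pink jar is at (367,317), the green at (200,252), the flask at (316,308) and the tin at (324,260). The two loose white ones have the lidded jar shape, so they are the ones to move. I'll confirm in one enlarged crop and triangulate.

```bash
cat > h.py <<'E'
from bench import ctrl
import cv2,numpy as np
from scipy.spatial.transform import Rotation as R
from scipy.optimize import least_squares
def proj(p,X):
    c=R.from_quat(p["rotation"]).inv().apply(np.atleast_2d(X)-p["eye"])
    return np.c_[p["fx"]*c[:,0]/c[:,2]+p["cx"],p["fy"]*c[:,1]/c[:,2]+p["cy"]]
def ray(p,u,v): return R.from_quat(p["rotation"]).apply([(u-p["cx"])/p["fx"],(v-p["cy"])/p["fy"],1])
def onz(p,u,v,z):
    d=ray(p,u,v); return np.asarray(p["eye"])+d*(z-p["eye"][2])/d[2]
A=np.linspace(0,2*np.pi,48)
def jar(x,y,z0,prof=((26,0),(26,71),(23.5,89),(23.5,105))):
    return np.concatenate([np.c_[x+r*np.cos(A),y+r*np.sin(A),0*A+z0+z] for r,z in prof])
def bbox(uv): return np.r_[uv.min(0),uv.max(0)]
E
python3 - <<'E'
from h import *
S=ctrl.camera("scene");D=ctrl.camera("side")
c=lambda im,x,y:cv2.resize(im[y:y+75,x:x+100],(400,300),interpolation=cv2.INTER_CUBIC)
a=S["image"];b=D["image"]
cv2.imwrite("pics/c1.png",np.vstack([np.hstack([cv2.resize(a[140:215,145:280],(540,300),interpolation=cv2.INTER_CUBIC)[:,:],cv2.resize(b[195:315,215:295],(200,300),interpolation=cv2.INTER_CUBIC)]),
 np.hstack([cv2.resize(a[205:315,240:440],(540,297),interpolation=cv2.INTER_CUBIC),cv2.resize(b[85:210,225:310],(200,297),interpolation=cv2.INTER_CUBIC)])]))
for n,rs,rd,z in(("A near",(255.1,164.3,13.9,34.1),(222.2,204,15.1,29.9),0),("B far",(149.8,158.9,25.2,37),(262.6,273.8,18.7,34.6),0)):
    t=[np.r_[r[0],r[1],r[0]+r[2],r[1]+r[3]] for r in(rs,rd)]
    f=lambda q:np.r_[bbox(proj(S,jar(*q,z)))-t[0],bbox(proj(D,jar(*q,z)))-t[1]]
    o=least_squares(f,[400,-100],loss="soft_l1"); print(n,o.x.round(1),o.fun.round(1), [bbox(proj(k,jar(*o.x,z))).round(0) for k in (S,D)])
E
```

```text
A near [436.6 -70.7] [-3.7 -1.4  1.3  2.4 -1.2 -2.5  0.7  1.2] [array([251., 163., 270., 201.]), array([221., 201., 238., 235.])]
B far [ 506.  -345.6] [-0.1 -4.3 -1.8 -3.7 -0.1 -2.4  0.9 -1.4] [array([150., 155., 173., 192.]), array([263., 271., 282., 307.])]
```

View pics/c1.png

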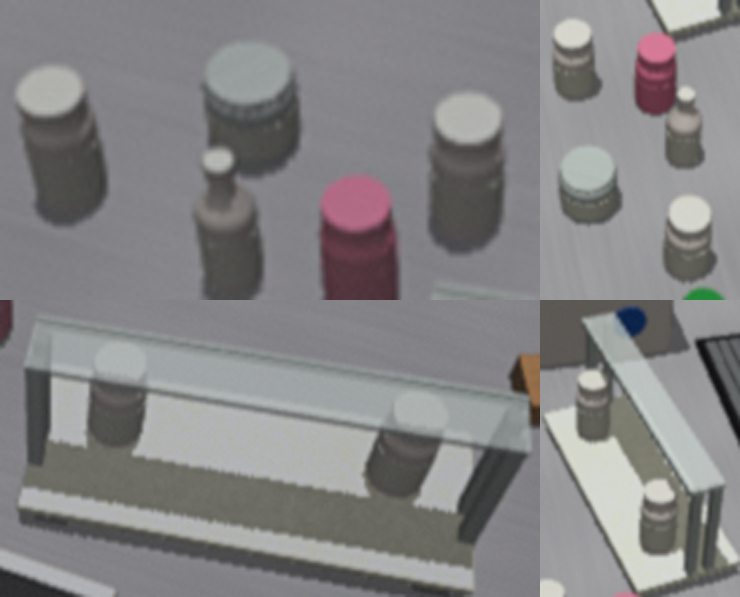

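Crop: white lids in the scene image at about (157.5,163) [far jar] and (262,169) [near jar]; rack lids at (284,227) and (396,246.5). The pink one lies between them, the flask is in front and the tin behind. White lid and label match the rack jars.

Run:
```python
from h import *
S=ctrl.camera("scene");D=ctrl.camera("side")
for n,s,d,z in(("near",(262,169.3),(228.2,207.8),105),("far",(157.5,162.8),(275,280.2),105),("endR",(284.4,227.2),(275.1,167.1),135),("endL",(395.6,246.5),(247.1,119.9),135)):
    print(n,onz(S,*s,z).round(1),onz(D,*d,z).round(1))
print("pink",onz(S,145+356/4,140+203/4,105).round(0),onz(D,215+(657-540)/2.5,195+48/2.5,105).round(0))
print("flask",onz(S,145+218/4,140+160/4,125).round(0),onz(D,215+(686-540)/2.5,195+93/2.5,125).round(0))
print("tin",onz(S,145+250/4,140+70/4,70).round(0),onz(D,215+(588-540)/2.5,195+163/2.5,70).round(0))
# rack fit
obs=[(D,(-60,200,30),(227.1,131.7)),(D,(-60,-200,30),(265.8,207.5)),(S,(100,-200,30),(248.1,275.4)),(S,(100,200,30),(415.6,306.9)),
 (S,(8,-200,195),(254.1,211.7)),(S,(60,-200,195),(250.4,229)),(S,(60,200,195),(435.5,257))]
def w(q,l): return R.from_euler('z',q[2]).apply(l)+[q[0],q[1],0]
f=lambda q:np.concatenate([proj(p,w(q,l))[0]-uv for p,l,uv in obs])
o=least_squares(f,[600,150,0],loss="soft_l1"); print(o.x,np.degrees(o.x[2])); print(o.fun.reshape(-1,2).round(1))
```

```text
near [435.5 -68.2 105. ] [433.6 -72.4 105. ]
far [ 513.3 -344.3  105. ] [ 509.6 -350.8  105. ]
endR [614.3  52.6 135. ] [608.3  40.5 135. ]
endL [575.9 306.5 135. ] [570.2 292.5 135. ]
pink [ 531. -111.  105.] [ 528. -118.  105.]
flask [ 544. -201.  125.] [ 541. -207.  125.]
tin [ 418. -240.   70.] [ 419. -241.   70.]
[589.15289273 177.71630062   6.45744079] 369.98410344771247
[[-3.4  0.8]
 [ 0.2 -0.7]
 [-1.2  4.4]
 [ 0.7  1.6]
 [-0.4 -2.7]
 [-1.  -1.3]
 [ 1.7 -0.2]]
```

```bash
cat >> h.py <<'E'
def orient(yaw,lean):
    d=np.array([np.cos(yaw),np.sin(yaw),0]);l=np.array([-d[1],d[0],0]);z=np.sin(lean)*d-np.cos(lean)*np.array([0,0,1])
    return R.from_matrix(np.c_[np.cross(l,z),l,z])
def plan(pos,yawdeg,lean=40,grasp=True):
    """pos: wanted grasp point (6 mm ahead of TCP)"""
    s=ctrl.state();Q=R.from_quat(s["tcp_rot"]);T=orient(np.radians(yawdeg),np.radians(lean))
    tcp=np.asarray(pos)-(T.apply([0,0,6]) if grasp else 0)
    print("slide cm",(Q.inv().apply(tcp-s["eef_pos"])/10).round(2),"rot",np.degrees((Q.inv()*T).as_rotvec()).round(2),"w",round(s["width"],3),"t",round(s["time_s"],2))
E
python3 - <<'E'
from h import *
p=ctrl.camera("wrist");s=ctrl.state();Q=R.from_quat(s["tcp_rot"])
print(p["fx"],Q.inv().apply(p["eye"]-s["eef_pos"]).round(1),(Q.inv()*R.from_quat(p["rotation"])).as_matrix().round(3))
plan([430,150,250],9.5)
E
```

```text
284.23247279131107 [  72.3   -0.2 -146.3] [[ 0.002 -0.965 -0.261]
 [ 1.     0.002  0.001]
 [-0.001 -0.261  0.965]]
slide cm [-34.77 -28.69  -1.5 ] rot [-10.41 -39.08 -28.6 ] w 1.003 t 0.85
```

```bash
python3 -m creep '[{"slide":[-34.8,-28.7,-1.5],"rot":[-10.4,-39.1,-28.6],"grip":100},{"slide":[-34.8,-28.7,-1.5],"rot":[-10.4,-39.1,-28.6],"grip":100},{"slide":[-34.8,-28.7,-1.5],"rot":[-10.4,-39.1,-28.6],"grip":100},{"slide":[-34.8,-28.7,-1.5],"rot":[-10.4,-39.1,-28.6],"grip":100},{"slide":[-34.8,-28.7,-1.5],"rot":[-10.4,-39.1,-28.6],"grip":100},{"slide":[-34.8,-28.7,-1.5],"rot":[-10.4,-39.1,-28.6],"grip":100},{"slide":[-34.8,-28.7,-1.5],"rot":[-10.4,-39.1,-28.6],"grip":100},{"slide":[-34.8,-28.7,-1.5],"rot":[-10.4,-39.1,-28.6],"grip":100},{"slide":[-34.8,-28.7,-1.5],"rot":[-10.4,-39.1,-28.6],"grip":100},{"slide":[-34.8,-28.7,-1.5],"rot":[-10.4,-39.1,-28.6],"grip":100}]'
python3 - <<'E'
from h import *
p=ctrl.camera("wrist");cv2.imwrite("pics/w1.png",cv2.resize(p["image"],(800,600),interpolation=cv2.INTER_CUBIC))
print(ctrl.state()["qpos"],p["eye"],p["rotation"],p["cx"],p["cy"])
for t in("jar_a",):
  for d in ctrl.spot_in(t,p): print(t,round(d["conf"],2),np.round(d["rect"],1))
E
```

```text
time_s: 2.1
eef_pos: [426.1, 149.3, 254.5]
tcp_rot: [-0.078, 0.937, 0.028, 0.341]
ft_force: [0.6, 0.1, -0.5]
width: 1.004
[-0.00669951 -0.8038227   2.444135    0.15341411  0.81684252 -1.81020187] [279.58344578 124.41916104 320.14283554] [0.57238113 0.67708296 0.35314686 0.29870687] 251.76514711273325 193.39629511269874
jar_a 0.85 [ 0.  64.9 56.6 91.7]
jar_a 0.68 [ 1.2  0.6 56.9 82. ]
```

View pics/w1.png

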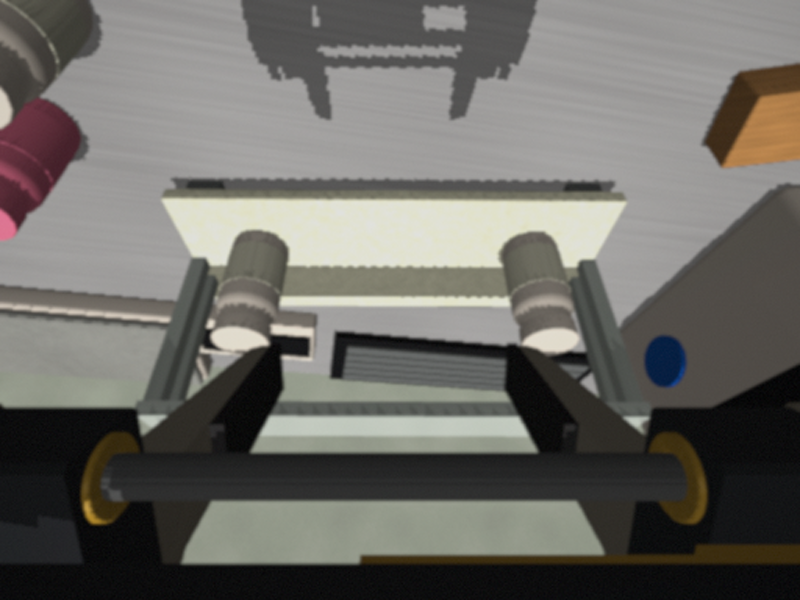

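Wrist view is flipped, with the robot side at the top. Board front corners at (163,196)/(627,200), end jars' near base points at (260,231)/(527,232), lids at about (238,338)/(550,340), deck behind them.

```bash
cat > m.py <<'E'
from h import *
p=ctrl.camera("wrist");k=1/1.5625
for n,lid,base,L,Rr in(("R",(240,338),(262,231),(234,238,218,290),(288,240,273,290)),("L",(550,340),(527,232),(501,240,511,290),(557,240,570,290))):
    def f(q):
        P=jar(*q,30); uv=proj(p,P)/k; low=uv[:48];lidt=uv[-48:]
        body=uv[:96]
        h=cv2.convexHull(body.astype(np.float32))[:,0]
        t=lambda pt:cv2.pointPolygonTest(h,pt,True)
        return np.r_[t((L[0],L[1])),t((Rr[0],Rr[1])),t(base),t((L[2],L[3])),t((Rr[2],Rr[3])),(lidt.mean(0)-lid)*.5]
    o=least_squares(f,[600,50 if n=="R" else 300],diff_step=1e-3,loss="soft_l1");print(n,o.x.round(1),o.fun.round(1),"lid",onz(p,lid[0]*k,lid[1]*k,135).round(1))
a=onz(p,163*k,197*k,30);b=onz(p,626*k,201*k,30);print("front",a,b,np.linalg.norm(b-a),np.degrees(np.arctan2(-(b-a)[0],(b-a)[1])), "deck?")
E
python3 m.py
```

```text
R [618.6  52.9] [ 0.8 -3.7  2.2 -0.5  7.7 -0.6  1.6] lid [612.8  54.5 135. ]
L [575.5 309.6] [-4.6 -0.5  2.1  2.5  0.7  0.4  1. ] lid [572.4 307.4 135. ]
front [567.88424158 -24.38963176  30.        ] [504.91103955 366.99590654  30.        ] 396.4193029661023 9.140444583032032 deck?
```

```bash
python3 -c "
from h import *
plan([433,-69,190],-9)"
```

```text
slide cm [  6.4  -21.67   2.43] rot [12.01 -0.02 14.33] w 0.994 t 2.25
```

```bash
python3 -m creep '[{"slide":[6.4,-21.7,2.4],"rot":[12,0,14.3],"grip":100},{"slide":[6.4,-21.7,2.4],"rot":[12,0,14.3],"grip":100},{"slide":[6.4,-21.7,2.4],"rot":[12,0,14.3],"grip":100},{"slide":[6.4,-21.7,2.4],"rot":[12,0,14.3],"grip":100},{"slide":[6.4,-21.7,2.4],"rot":[12,0,14.3],"grip":100},{"slide":[6.4,-21.7,2.4],"rot":[12,0,14.3],"grip":100},{"slide":[6.4,-21.7,2.4],"rot":[12,0,14.3],"grip":100},{"slide":[6.4,-21.7,2.4],"rot":[12,0,14.3],"grip":100},{"slide":[6.4,-21.7,2.4],"rot":[12,0,14.3],"grip":100},{"slide":[6.4,-21.7,2.4],"rot":[12,0,14.3],"grip":100}]'
python3 - <<'E'
from h import *
p=ctrl.camera("wrist");im=cv2.resize(p["image"],(800,600),interpolation=cv2.INTER_CUBIC)
uv=proj(p,jar(435,-68.5,0))*1.5625
for u in np.r_[uv[:48],uv[-48:]]: cv2.circle(im,(int(u[0]),int(u[1])),1,(0,0,255),-1)
cv2.imwrite("pics/w2.png",im)
print(ctrl.state()["qpos"].round(2));plan([435,-68.5,45],-9)
E
```

```text
time_s: 3.5
eef_pos: [429.2, -69.9, 195.2]
tcp_rot: [0.075, 0.937, -0.027, 0.341]
ft_force: [0.3, 0.2, 0.5]
width: 0.999
[-0.68 -0.87  2.59  0.44  0.84 -2.29]
slide cm [ 9.24  0.25 11.26] rot [-0.09  0.03 -0.09] w 1.002 t 3.55
```

View pics/w2.png

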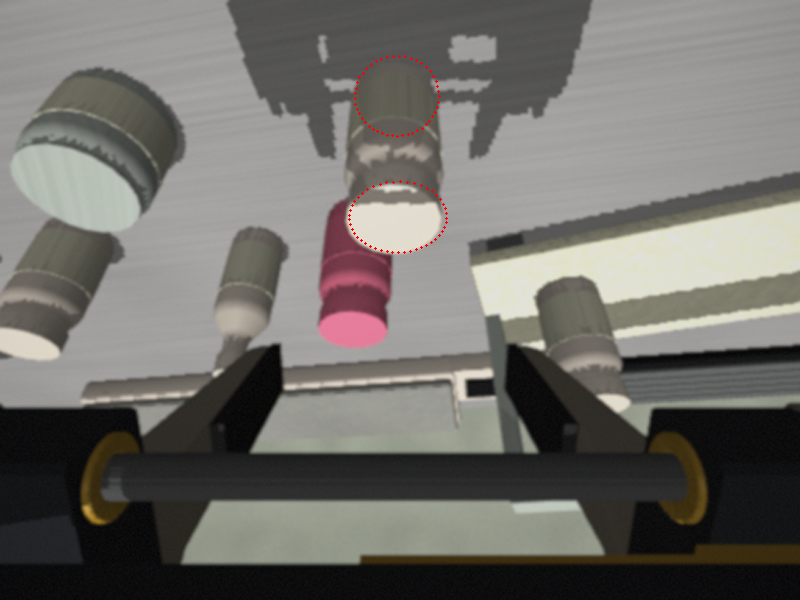

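The model circles (435,-68.5) sit on the white near jar: base at (397,95), lid at (394,218), about 1 mm right of it. The pink one is behind it at (352,330). I'll descend vertically with the fingers either side.

```bash
python3 -m creep '[{"slide":[3,0.2,3.7],"rot":[0,0,0],"grip":100},{"slide":[6,0.3,7.5],"rot":[0,0,0],"grip":100},{"slide":[8,0.3,9.7],"rot":[0,0,0],"grip":100},{"slide":[9.2,0.3,11.2],"rot":[0,0,0],"grip":100},{"slide":[9.2,0.3,11.2],"rot":[0,0,0],"grip":100},{"slide":[9.2,0.3,11.2],"rot":[0,0,0],"grip":100},{"slide":[9.2,0.3,11.2],"rot":[0,0,0],"grip":100},{"slide":[9.2,0.3,11.2],"rot":[0,0,0],"grip":100},{"slide":[9.2,0.3,11.2],"rot":[0,0,0],"grip":100},{"slide":[9.2,0.3,11.2],"rot":[0,0,0],"grip":100}]'
python3 - <<'E'
from h import *
print(ctrl.state()["qpos"].round(2));plan([434.5,-69.5,45],-9)
E
```

```text
time_s: 4.8
eef_pos: [431.2, -67.8, 50.4]
tcp_rot: [0.075, 0.937, -0.028, 0.341]
ft_force: [0.5, 0.1, 0.1]
width: 0.998
[-0.66 -0.39  2.68  0.99  0.38 -2.92]
slide cm [ 0.08 -0.11  0.04] rot [-0.12  0.05 -0.12] w 0.998 t 4.8
```

```bash
python3 -m creep '[{"slide":[0,-0.1,0],"rot":[0,0,0],"grip":50},{"slide":[0,-0.1,0],"rot":[0,0,0],"grip":45},{"slide":[0,-0.1,0],"rot":[0,0,0],"grip":40},{"slide":[0,-0.1,0],"rot":[0,0,0],"grip":40},{"slide":[0,-0.1,0],"rot":[0,0,0],"grip":40},{"slide":[0,-0.1,0],"rot":[0,0,0],"grip":40},{"slide":[0,-0.1,0],"rot":[0,0,0],"grip":40},{"slide":[-0.6,-0.1,-0.8],"rot":[0,0,0],"grip":40},{"slide":[-1.3,-0.1,-1.6],"rot":[0,0,0],"grip":40},{"slide":[-1.9,-0.1,-2.3],"rot":[0,0,0],"grip":40}]'
python3 - <<'E'
from h import *
plan([434.5,-69.5,150],-9)
print("front of slot L, 130 short");th=8.9;d=np.array([np.cos(np.radians(th)),np.sin(np.radians(th))])
s=np.array([587.7,222.3]);print(s-130*d);plan([*(s-130*d),95],th)
E
```

```text
time_s: 6.05
eef_pos: [430.1, -68.0, 79.6]
tcp_rot: [0.075, 0.937, -0.027, 0.34]
ft_force: [-0.4, 0.1, -2.0]
width: 0.558
slide cm [-4.87 -0.07 -5.71] rot [-0.05 -0.07 -0.13] w 0.558 t 6.05
front of slot L, 130 short
[459.26521745 202.18764978]
slide cm [ 0.09 27.02 -2.66] rot [-11.55  -0.06 -13.85] w 0.558 t 6.05
```

```bash
python3 -m creep '[{"slide":[-1.0,0,-1.2],"rot":[0,0,0],"grip":40},{"slide":[-0.8,4,-1.6],"rot":[-2,0,-2.5],"grip":40},{"slide":[-0.5,9,-2.2],"rot":[-4,0,-5],"grip":40},{"slide":[-0.3,14,-2.6],"rot":[-6.5,0,-7.5],"grip":40},{"slide":[0,19,-2.7],"rot":[-8.5,0,-10],"grip":40},{"slide":[0.1,23.5,-2.7],"rot":[-10,0,-12],"grip":40},{"slide":[0.1,26,-2.7],"rot":[-11,0,-13.3],"grip":40},{"slide":[0.1,27,-2.7],"rot":[-11.5,0,-13.8],"grip":40},{"slide":[0.1,27,-2.7],"rot":[-11.5,0,-13.8],"grip":40},{"slide":[0.1,27,-2.7],"rot":[-11.5,0,-13.8],"grip":40}]'
python3 - <<'E'
from h import *
p=ctrl.camera("wrist");im=cv2.resize(p["image"],(800,600),interpolation=cv2.INTER_CUBIC)
for x,y in((614,53),(574.5,307),(587.7,222.3)):
  uv=proj(p,jar(x,y,30))*1.5625
  for u in np.r_[uv[:48],uv[-48:]]: cv2.circle(im,(int(u[0]),int(u[1])),1,(0,0,255),-1)
cv2.imwrite("pics/w3.png",im)
print(ctrl.state()["qpos"].round(2));plan([587.7,222.3,85],8.9)
E
```

```text
time_s: 7.3
eef_pos: [455.6, 199.8, 99.7]
tcp_rot: [-0.072, 0.937, 0.025, 0.341]
ft_force: [-0.9, 0.4, -0.9]
width: 0.557
[ 0.18 -0.26  2.46 -0.09  0.25 -1.46]
slide cm [-9.3   0.23  9.14] rot [-0.19 -0.01 -0.11] w 0.556 t 7.35
```

View pics/w3.png

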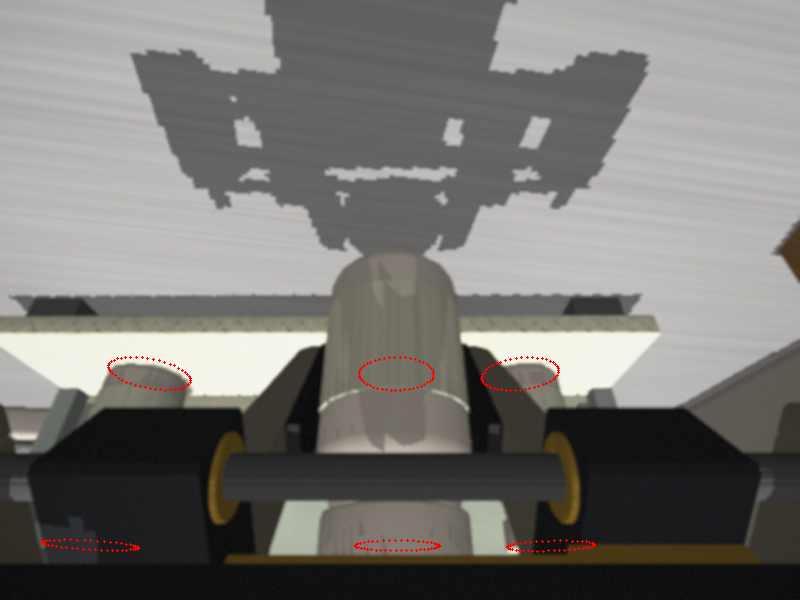

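Run:
```python
from h import *
p=ctrl.camera("wrist");k=1.5625
print(proj(p,[[567.9,-24.4,30],[504.9,367,30],[536.4,171.3,30]])*k)
print("front edge pts",onz(p,400/k,331/k,30),onz(p,659/k,331/k,30),onz(p,100/k,332/k,30))
for n,u,v in(("R",148,364),("L",526,364)):
    q=onz(p,u/k,v/k,30);d=(q-p["eye"])[:2];d/=np.linalg.norm(d);print(n,q,q[:2]+26*d)
for c in("scene","side"):
    p=ctrl.camera(c);im=p["image"]
    a=im[195:320,235:445] if c=="scene" else im[80:215,215:315]
    cv2.imwrite(f"pics/x_{c}.png",cv2.resize(a,None,fx=3.8 if c=="scene" else 4.4,fy=3.8 if c=="scene" else 4.4,interpolation=cv2.INTER_CUBIC))
```

```text
[[-10.01691552 331.62531558]
 [663.11364185 330.44188149]
 [325.04001721 331.03625037]]
front edge pts [529.49789196 214.8616646   30.        ] [505.84873858 365.02510289  30.        ] [558.22128874  39.8032392   30.        ]
R [597.53945734  55.68631603  30.        ] [621.50942112  45.61453185]
L [558.19542385 304.68321254  30.        ] [581.33822554 316.5327159 ]
```

The front edge projects consistently (it agrees within 1 px). The end-jar bases look slightly deeper because of the bevelled bottoms. I'll use the row line at front edge + 60 mm, with slots at about (588.3,222.6) and (601.7,138).

Run:
```python
from h import *
plan([588.3,222.6,86],9.1);plan([588.3,222.6,76.5],9.1)
```

```text
slide cm [-9.37  0.22  9.11] rot [-0.3   0.02 -0.25] w 0.561 t 7.5
slide cm [-8.76  0.22  9.84] rot [-0.3   0.02 -0.25] w 0.561 t 7.5
```

View pics/x_scene.png

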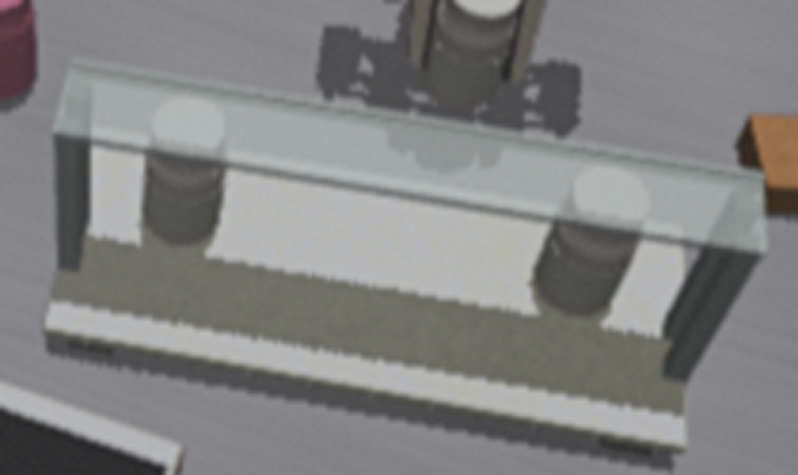

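The scene crop shows the jar held in front of the deck, with the end lids at (188,127) and (611,198), which supports the row line. Inserting now.

```bash
python3 -m creep '[{"slide":[-1.2,0,1.2],"rot":[0,0,0],"grip":40},{"slide":[-3.1,0.1,3.0],"rot":[0,0,0],"grip":40},{"slide":[-5,0.1,4.9],"rot":[0,0,0],"grip":40},{"slide":[-7,0.2,6.8],"rot":[-0.2,0,-0.2],"grip":40},{"slide":[-8.5,0.2,8.2],"rot":[-0.3,0,-0.2],"grip":40},{"slide":[-9.4,0.2,9.1],"rot":[-0.3,0,-0.2],"grip":40},{"slide":[-9.4,0.2,9.1],"rot":[-0.3,0,-0.2],"grip":40},{"slide":[-9.4,0.2,9.1],"rot":[-0.3,0,-0.2],"grip":40},{"slide":[-9.2,0.2,9.4],"rot":[-0.3,0,-0.2],"grip":40},{"slide":[-9.0,0.2,9.6],"rot":[-0.3,0,-0.2],"grip":40}]'
python3 - <<'E'
from h import *
plan([588.3,222.6,76],9.1)
for c in("scene","side"):
    p=ctrl.camera(c);im=p["image"]
    a=im[195:320,235:445] if c=="scene" else im[80:215,215:315]
    k=3.0 if c=="scene" else 2.8
    cv2.imwrite(f"pics/y_{c}.png",cv2.resize(a,None,fx=k,fy=k,interpolation=cv2.INTER_CUBIC))
    for t in("end_jar_left",):
        for d in ctrl.spot_in(t,p): print(c,round(d["conf"],2),np.round(d["rect"],1))
E
python3 - <<'E'
import cv2,numpy as np
a=cv2.imread("pics/y_scene.png")[:370];b=cv2.imread("pics/y_side.png")[:370,:170+0]
b=cv2.imread("pics/y_side.png")[:370]
c=np.hstack([a,b])[:, :]; cv2.imwrite("pics/y.png",cv2.resize(c,(800,int(c.shape[0]*800/c.shape[1]))));print(c.shape)
E
```

```text
time_s: 8.75
eef_pos: [584.1, 222.7, 84.0]
tcp_rot: [-0.075, 0.937, 0.027, 0.341]
ft_force: [-1.2, 0.8, -2.0]
width: 0.557
slide cm [ 0.2  -0.08  0.27] rot [ 0.05 -0.01  0.02] w 0.557 t 8.75
scene 0.74 [379.4 256.9  25.1  21.5]
side 0.71 [242.4 114.7  12.6  17. ]
(370, 910, 3)
```

View pics/y.png

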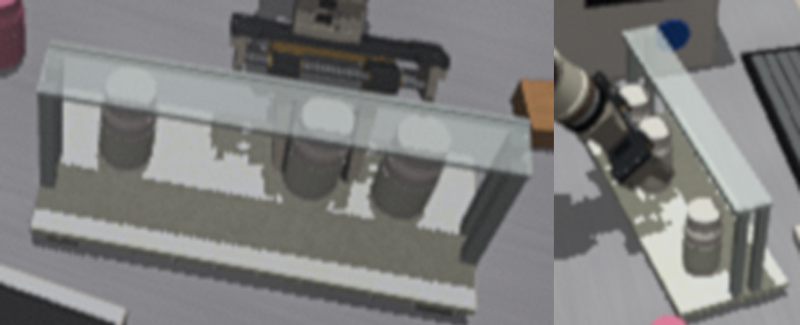

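```bash
python3 -m creep '[{"slide":[0.1,0,0.1],"rot":[0,0,0],"grip":40},{"slide":[0.2,0,0.2],"rot":[0,0,0],"grip":40},{"slide":[0.2,0,0.25],"rot":[0,0,0],"grip":40},{"slide":[0.2,0,0.25],"rot":[0,0,0],"grip":40},{"slide":[0.2,0,0.25],"rot":[0,0,0],"grip":40},{"slide":[0.2,0,0.25],"rot":[0,0,0],"grip":40},{"slide":[0.2,0,0.25],"rot":[0,0,0],"grip":40},{"slide":[0.2,0,0.25],"rot":[0,0,0],"grip":40},{"slide":[0.2,0,0.25],"rot":[0,0,0],"grip":40},{"slide":[0.2,0,0.25],"rot":[0,0,0],"grip":40}]'
cat > lids.py <<'E'
from h import *
# centroid of the bright lid tops: local max of correlation with a projected lid-top disc
import sys
p=ctrl.camera("scene");g=cv2.GaussianBlur(cv2.cvtColor(p["image"],cv2.COLOR_BGR2GRAY),(3,3),0).astype(np.float32)
def score(q,z):
    uv=np.concatenate([proj(p,np.c_[q[0]+r*np.cos(A),q[1]+r*np.sin(A),0*A+z]) for r in(6,12,18,22)])
    uo=proj(p,np.c_[q[0]+27*np.cos(A),q[1]+27*np.sin(A),0*A+z])
    s=lambda m:cv2.remap(g,m[:,0].astype(np.float32).reshape(1,-1),m[:,1].astype(np.float32).reshape(1,-1),cv2.INTER_LINEAR).mean()
    return s(uv)-s(uo)
def lid(q,z):
    G=[(score((q[0]+a,q[1]+b),z),q[0]+a,q[1]+b) for a in np.arange(-10,10.5,.5) for b in np.arange(-10,10.5,.5)]
    G.sort(reverse=True);return np.mean(G[:8],0).round(1)
for a in sys.argv[1:]:
    x,y,z=map(float,a.split(","));print(a,lid((x,y),z))
E
python3 lids.py 616,53,135 576,306,135 588.3,222.6,135.5; python3 -c "
from h import *
plan([588.3,222.6,76],9.1)"
```

```text
time_s: 10.2
eef_pos: [584.7, 222.7, 81.2]
tcp_rot: [-0.075, 0.937, 0.027, 0.341]
ft_force: [-0.5, -0.2, -2.3]
width: 0.556
616,53,135 [ 31.4 615.2  52.8]
576,306,135 [ 31.8 575.2 305.2]
588.3,222.6,135.5 [ 40.3 588.7 223.4]
slide cm [ 0.06 -0.07  0.02] rot [0.05 0.01 0.01] w 0.558 t 10.25
```

```bash
python3 -m creep '[{"slide":[0,-0.1,0],"rot":[0,0,0],"grip":40},{"slide":[0,-0.2,0],"rot":[0,0,0],"grip":40},{"slide":[0,-0.2,0],"rot":[0,0,0],"grip":40},{"slide":[0.03,-0.2,0.04],"rot":[0,0,0],"grip":40},{"slide":[0.06,-0.2,0.07],"rot":[0,0,0],"grip":40},{"slide":[0.06,-0.2,0.07],"rot":[0,0,0],"grip":40},{"slide":[0.06,-0.2,0.07],"rot":[0,0,0],"grip":40},{"slide":[0.06,-0.2,0.07],"rot":[0,0,0],"grip":40},{"slide":[0.06,-0.2,0.07],"rot":[0,0,0],"grip":40},{"slide":[0.06,-0.2,0.07],"rot":[0,0,0],"grip":40}]'
python3 lids.py 616,53,135 576,306,135 588.3,222.6,135
```

```text
time_s: 11.5
eef_pos: [585.1, 220.7, 80.3]
tcp_rot: [-0.075, 0.937, 0.027, 0.341]
ft_force: [-0.4, 0.0, -0.4]
width: 0.557
616,53,135 [ 31.2 615.2  52.8]
576,306,135 [ 31.8 575.2 305.2]
588.3,222.6,135 [ 40.8 588.9 221.3]
```

```bash
python3 -m creep '[{"slide":[0,0,0],"rot":[0,0,0],"grip":60},{"slide":[0,0,0],"rot":[0,0,0],"grip":66},{"slide":[0,0,0],"rot":[0,0,0],"grip":66},{"slide":[0,0,0],"rot":[0,0,0],"grip":66},{"slide":[0,0,-0.8],"rot":[0,0,0],"grip":66},{"slide":[0,0,-2],"rot":[0,0,0],"grip":66},{"slide":[0,0,-4.5],"rot":[0,0,0],"grip":66},{"slide":[0,0,-8],"rot":[0,0,0],"grip":66},{"slide":[0,0,-12],"rot":[0,0,0],"grip":66},{"slide":[0,0,-15],"rot":[0,0,0],"grip":66}]'
python3 lids.py 616,53,135 576,306,135 588.3,222.6,135 512,-345,105;python3 -c "
from h import *
plan([512,-345,240],-34)
plan([400,-150,240],-14)"
```

```text
time_s: 12.8
eef_pos: [489.0, 205.3, 196.7]
tcp_rot: [-0.075, 0.936, 0.028, 0.342]
ft_force: [0.0, 0.2, 0.0]
width: 0.66
616,53,135 [ 31.4 615.2  52.8]
576,306,135 [ 33.9 575.1 304.4]
588.3,222.6,135 [ 36.8 588.7 221. ]
512,-345,105 [  50.7  512.4 -346.4]
slide cm [  2.28 -54.47  -7.86] rot [27.89  0.31 32.99] w 0.66 t 12.85
slide cm [  8.39 -33.54 -13.04] rot [14.99  0.33 17.7 ] w 0.66 t 12.85
```

```bash
python3 -m creep '[{"slide":[0.5,-5,-3],"rot":[2,0,2.5],"grip":66},{"slide":[1,-10,-6],"rot":[5,0,6],"grip":66},{"slide":[1.5,-16,-8],"rot":[8,0,10],"grip":66},{"slide":[2,-22,-8],"rot":[11,0.1,13],"grip":75},{"slide":[2.3,-28,-8],"rot":[14,0.2,17],"grip":75},{"slide":[2.3,-34,-8],"rot":[17,0.2,21],"grip":75},{"slide":[2.3,-40,-8],"rot":[20,0.3,24],"grip":75},{"slide":[2.3,-46,-7.9],"rot":[23,0.3,27],"grip":75},{"slide":[2.3,-51,-7.9],"rot":[26,0.3,30],"grip":75},{"slide":[2.3,-54.5,-7.9],"rot":[27.9,0.3,33],"grip":75}]'
python3 - <<'E'
from h import *
p=ctrl.camera("wrist");im=cv2.resize(p["image"],(800,600),interpolation=cv2.INTER_CUBIC)
uv=proj(p,jar(512.4,-346.4,0))*1.5625
for u in np.r_[uv[:48],uv[-48:]]: cv2.circle(im,(int(u[0]),int(u[1])),1,(0,0,255),-1)
cv2.imwrite("pics/w5.png",im)
print(ctrl.state()["qpos"].round(2));plan([512.4,-346.4,45.5],-34)
E
```

```text
time_s: 14.1
eef_pos: [508.7, -345.8, 239.8]
tcp_rot: [0.276, 0.899, -0.102, 0.324]
ft_force: [0.3, 0.5, -0.4]
width: 0.748
[-0.88 -0.18  2.07  0.31  0.6  -2.05]
slide cm [12.4   0.45 14.48] rot [-0.52 -0.13 -0.19] w 0.75 t 14.15
```

View pics/w5.png

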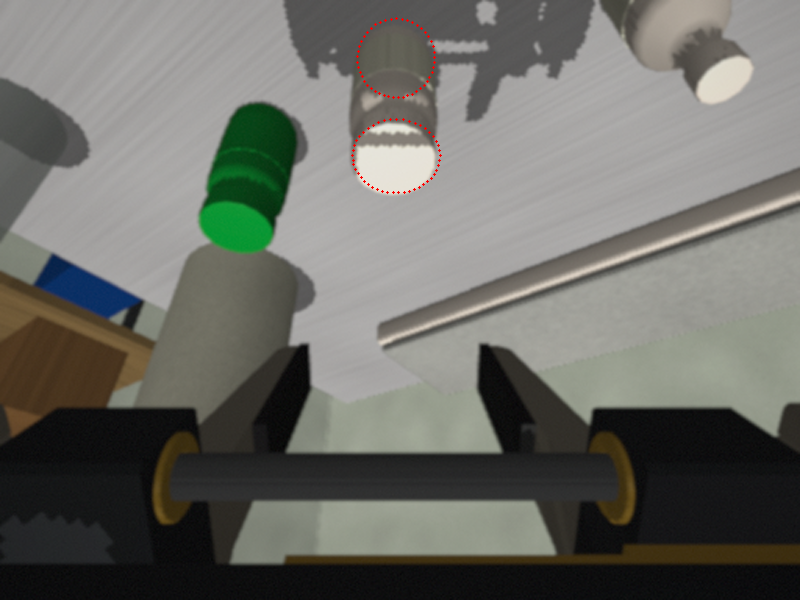

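The model outline sits on the white far jar: base at (396,58), lid at (396,158). The green jar is ahead-left at (240,180), clear of the fingers. I'll descend vertically.

```bash
python3 -m creep '[{"slide":[2.5,0.3,2.9],"rot":[-0.5,-0.1,-0.2],"grip":75},{"slide":[5,0.4,5.8],"rot":[-0.5,-0.1,-0.2],"grip":75},{"slide":[7.5,0.4,8.8],"rot":[-0.5,-0.1,-0.2],"grip":75},{"slide":[10,0.4,11.7],"rot":[-0.5,-0.1,-0.2],"grip":75},{"slide":[11.5,0.4,13.4],"rot":[-0.5,-0.1,-0.2],"grip":75},{"slide":[12.4,0.4,14.5],"rot":[-0.5,-0.1,-0.2],"grip":75},{"slide":[12.4,0.4,14.5],"rot":[-0.5,-0.1,-0.2],"grip":75},{"slide":[12.4,0.4,14.5],"rot":[-0.5,-0.1,-0.2],"grip":75},{"slide":[12.4,0.4,14.5],"rot":[-0.5,-0.1,-0.2],"grip":75},{"slide":[12.4,0.4,14.5],"rot":[-0.5,-0.1,-0.2],"grip":75}]'
python3 - <<'E'
from h import *
print(ctrl.state()["qpos"].round(2));plan([512.4,-346.4,45.5],-34)
E
```

```text
time_s: 15.4
eef_pos: [508.9, -339.8, 50.6]
tcp_rot: [0.272, 0.9, -0.099, 0.327]
ft_force: [0.5, 0.1, -0.6]
width: 0.752
[-0.88  0.18  2.17  1.03  0.22 -2.81]
slide cm [-0.17 -0.35  0.21] rot [ 0.26 -0.05  0.32] w 0.752 t 15.4
```

```bash
python3 -m creep '[{"slide":[-0.1,-0.35,0.2],"rot":[0.2,0,0.3],"grip":75},{"slide":[-0.1,-0.35,0.2],"rot":[0.2,0,0.3],"grip":75},{"slide":[-0.1,-0.35,0.2],"rot":[0.2,0,0.3],"grip":60},{"slide":[-0.1,-0.35,0.2],"rot":[0.2,0,0.3],"grip":50},{"slide":[-0.1,-0.35,0.2],"rot":[0.2,0,0.3],"grip":40},{"slide":[-0.1,-0.35,0.2],"rot":[0.2,0,0.3],"grip":40},{"slide":[-0.1,-0.35,0.2],"rot":[0.2,0,0.3],"grip":40},{"slide":[-0.1,-0.35,0.2],"rot":[0.2,0,0.3],"grip":40},{"slide":[-0.1,-0.35,0.2],"rot":[0.2,0,0.3],"grip":40},{"slide":[-0.1,-0.35,0.2],"rot":[0.2,0,0.3],"grip":40}]'
python3 - <<'E'
from h import *
print(ctrl.state()["qpos"].round(2));plan([512.4,-346.4,45.5],-34);plan([512.4,-346.4,185.5],-34)
E
```

```text
time_s: 16.65
eef_pos: [508.4, -343.7, 49.0]
tcp_rot: [0.275, 0.899, -0.099, 0.326]
ft_force: [-1.6, -0.7, 0.2]
width: 0.561
[-0.88  0.19  2.17  1.03  0.22 -2.82]
slide cm [-0.15 -0.   -0.02] rot [ 0.07 -0.12 -0.01] w 0.561 t 16.65
slide cm [-9.130e+00  1.000e-02 -1.076e+01] rot [ 0.07 -0.12 -0.01] w 0.561 t 16.65
```

```bash
python3 -m creep '[{"slide":[-0.8,0,-0.9],"rot":[0,0,0],"grip":40},{"slide":[-2,0,-2.3],"rot":[0,0,0],"grip":40},{"slide":[-4,0,-4.7],"rot":[0,0,0],"grip":40},{"slide":[-6,0,-7],"rot":[0,0,0],"grip":40},{"slide":[-8,0,-9.4],"rot":[0,0,0],"grip":40},{"slide":[-9.1,0,-10.8],"rot":[0,0,0],"grip":40},{"slide":[-9.1,0,-10.8],"rot":[0,0,0],"grip":40},{"slide":[-9.1,0,-10.8],"rot":[0,0,0],"grip":40},{"slide":[-9.1,0,-10.8],"rot":[0,0,0],"grip":40},{"slide":[-9.1,0,-10.8],"rot":[0,0,0],"grip":40}]'
python3 - <<'E'
from h import *
th=9.0;d=np.array([np.cos(np.radians(th)),np.sin(np.radians(th))])
s=np.array([601.7,137])-130*d
print(s,ctrl.state()["qpos"].round(2));plan([*s,185],th)
E
```

```text
time_s: 17.9
eef_pos: [508.4, -343.6, 188.9]
tcp_rot: [0.275, 0.899, -0.099, 0.326]
ft_force: [-0.5, -0.3, -1.4]
width: 0.556
[473.30051572 116.66351954] [-0.88 -0.11  2.12  0.4   0.49 -2.15]
slide cm [ 22.22  35.95 -18.5 ] rot [-27.47  -0.18 -33.02] w 0.556 t 17.9
```

```bash
python3 -m creep '[{"slide":[1.1,1.8,-0.9],"rot":[-1.4,0,-1.6],"grip":40},{"slide":[3.5,5.7,-2.9],"rot":[-4.3,0,-5.2],"grip":40},{"slide":[6.4,10.4,-5.4],"rot":[-8,0,-9.6],"grip":40},{"slide":[9.6,15.5,-8],"rot":[-11.8,-0.1,-14.2],"grip":40},{"slide":[12.7,20.5,-10.5],"rot":[-15.6,-0.1,-18.8],"grip":40},{"slide":[15.6,25.2,-12.9],"rot":[-19.2,-0.1,-23.1],"grip":40},{"slide":[18.4,29.8,-15.3],"rot":[-22.8,-0.2,-27.4],"grip":40},{"slide":[20.9,33.8,-17.4],"rot":[-25.8,-0.2,-31],"grip":40},{"slide":[22.2,36,-18.5],"rot":[-27.5,-0.2,-33],"grip":40},{"slide":[22.2,36,-18.5],"rot":[-27.5,-0.2,-33],"grip":40}]'
python3 - <<'E'
from h import *
plan([473.3,116.7,90],9);plan([601.7,137,83],9)
E
```

```text
time_s: 19.15
eef_pos: [469.6, 117.5, 189.7]
tcp_rot: [-0.075, 0.937, 0.027, 0.341]
ft_force: [0.4, 0.1, -2.3]
width: 0.558
slide cm [ 6.14 -0.12  7.26] rot [0.08 0.03 0.18] w 0.558 t 19.15
slide cm [-3.36 -0.17 16.16] rot [0.08 0.03 0.18] w 0.558 t 19.15
```

Lower first to the slot height in front of the rack, then go in.

```bash
python3 -m creep '[{"slide":[1.5,0,1.8],"rot":[0,0,0],"grip":40},{"slide":[3.5,-0.1,4.1],"rot":[0,0,0.1],"grip":40},{"slide":[5.3,-0.1,6.3],"rot":[0.1,0,0.2],"grip":40},{"slide":[6.1,-0.1,7.3],"rot":[0.1,0,0.2],"grip":40},{"slide":[6.1,-0.1,7.3],"rot":[0.1,0,0.2],"grip":40},{"slide":[6.1,-0.1,7.3],"rot":[0.1,0,0.2],"grip":40},{"slide":[6.1,-0.1,7.3],"rot":[0.1,0,0.2],"grip":40},{"slide":[6.1,-0.1,7.3],"rot":[0.1,0,0.2],"grip":40},{"slide":[6.1,-0.1,7.3],"rot":[0.1,0,0.2],"grip":40},{"slide":[6.1,-0.1,7.3],"rot":[0.1,0,0.2],"grip":40}]'
python3 - <<'E'
from h import *
plan([601.7,137,83],9)
p=ctrl.camera("scene");cv2.imwrite("pics/s6.png",cv2.resize(p["image"][120:320,120:450],(800,485),interpolation=cv2.INTER_CUBIC))
E
```

```text
time_s: 20.4
eef_pos: [470.7, 115.0, 95.2]
tcp_rot: [-0.072, 0.937, 0.026, 0.342]
ft_force: [-0.6, -0.4, -2.0]
width: 0.558
slide cm [-9.37  0.17  8.89] rot [-0.15  0.1  -0.15] w 0.558 t 20.4
```

View pics/s6.png

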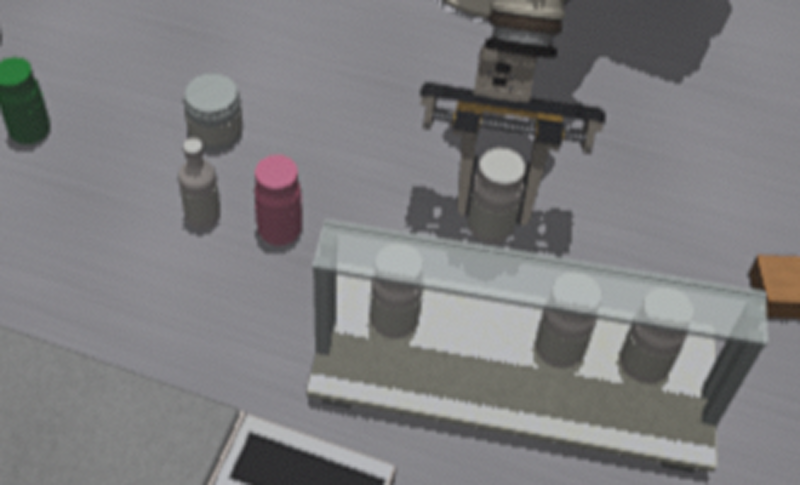

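The second jar is held upright at (500,190), with the first standing in place at (568,320). The gap is free and the bystanders are unmoved. Inserting.

```bash
python3 -m creep '[{"slide":[-1.2,0.1,1.1],"rot":[0,0,0],"grip":40},{"slide":[-3.1,0.2,2.9],"rot":[-0.1,0.1,-0.1],"grip":40},{"slide":[-5,0.2,4.8],"rot":[-0.1,0.1,-0.1],"grip":40},{"slide":[-7,0.2,6.6],"rot":[-0.1,0.1,-0.1],"grip":40},{"slide":[-8.5,0.2,8.0],"rot":[-0.1,0.1,-0.1],"grip":40},{"slide":[-9.4,0.2,8.9],"rot":[-0.1,0.1,-0.1],"grip":40},{"slide":[-9.4,0.2,8.9],"rot":[-0.1,0.1,-0.1],"grip":40},{"slide":[-9.4,0.2,8.9],"rot":[-0.1,0.1,-0.1],"grip":40},{"slide":[-9.2,0.2,9.1],"rot":[-0.1,0.1,-0.1],"grip":40},{"slide":[-9.1,0.2,9.2],"rot":[-0.1,0.1,-0.1],"grip":40}]'
python3 lids.py 616,53,135 576,306,135 588.3,222.6,135 601.8,137,138;python3 -c "
from h import *
plan([601.7,137,75],9)"
```

```text
time_s: 21.7
eef_pos: [597.1, 136.6, 82.9]
tcp_rot: [-0.073, 0.937, 0.027, 0.341]
ft_force: [0.7, 0.1, -2.1]
width: 0.56
616,53,135 [ 31.8 615.4  52.9]
576,306,135 [ 31.9 575.  305.2]
588.3,222.6,135 [ 32.5 588.7 221. ]
601.8,137,138 [ 40.3 603.2 137.8]
slide cm [ 0.15 -0.03  0.29] rot [-0.04 -0.06 -0.06] w 0.564 t 21.75
```

```bash
python3 -m creep '[{"slide":[0.08,-0.05,-0.05],"rot":[0,0,0],"grip":40},{"slide":[0.16,-0.07,0.03],"rot":[0,0,0],"grip":40},{"slide":[0.24,-0.07,0.12],"rot":[0,0,0],"grip":40},{"slide":[0.28,-0.07,0.17],"rot":[0,0,0],"grip":40},{"slide":[0.32,-0.07,0.21],"rot":[0,0,0],"grip":40},{"slide":[0.32,-0.07,0.21],"rot":[0,0,0],"grip":40},{"slide":[0.32,-0.07,0.21],"rot":[0,0,0],"grip":40},{"slide":[0.32,-0.07,0.21],"rot":[0,0,0],"grip":40},{"slide":[0.32,-0.07,0.21],"rot":[0,0,0],"grip":40},{"slide":[0.32,-0.07,0.21],"rot":[0,0,0],"grip":40}]'
python3 lids.py 616,53,135 576,306,135 588.3,222.6,135 601.8,137,135
```

```text
time_s: 23.0
eef_pos: [596.7, 135.7, 79.6]
tcp_rot: [-0.073, 0.937, 0.027, 0.341]
ft_force: [-0.5, -0.2, -1.6]
width: 0.561
616,53,135 [ 31.8 615.4  52.8]
576,306,135 [ 32.  575.  305.2]
588.3,222.6,135 [ 32.3 588.8 221.1]
601.8,137,135 [ 41.7 601.9 136.9]
```

```bash
python3 -m creep '[{"slide":[0.03,0,0.03],"rot":[0,0,0],"grip":40},{"slide":[0.05,0,0.05],"rot":[0,0,0],"grip":40},{"slide":[0.05,0,0.06],"rot":[0,0,0],"grip":40},{"slide":[0.05,0,0.06],"rot":[0,0,0],"grip":40},{"slide":[0.05,0,0.06],"rot":[0,0,0],"grip":40},{"slide":[0.05,0,0.06],"rot":[0,0,0],"grip":40},{"slide":[0.05,0,0.06],"rot":[0,0,0],"grip":40},{"slide":[0.05,0,0.06],"rot":[0,0,0],"grip":40},{"slide":[0.05,0,0.06],"rot":[0,0,0],"grip":40},{"slide":[0.05,0,0.06],"rot":[0,0,0],"grip":40}]'
```

```text
time_s: 24.3
eef_pos: [596.8, 135.7, 79.0]
tcp_rot: [-0.073, 0.937, 0.027, 0.341]
ft_force: [-1.1, 0.7, 1.1]
width: 0.559
```

Contact (vertical force changed sign). Release and back out.

```bash
python3 -m creep '[{"slide":[0,0,0],"rot":[0,0,0],"grip":60},{"slide":[0,0,0],"rot":[0,0,0],"grip":66},{"slide":[0,0,0],"rot":[0,0,0],"grip":66},{"slide":[0,0,0],"rot":[0,0,0],"grip":66},{"slide":[0,0,-0.8],"rot":[0,0,0],"grip":66},{"slide":[0,0,-2],"rot":[0,0,0],"grip":66},{"slide":[0,0,-4.5],"rot":[0,0,0],"grip":66},{"slide":[0,0,-8],"rot":[0,0,0],"grip":66},{"slide":[0,0,-12],"rot":[0,0,0],"grip":66},{"slide":[0,0,-16],"rot":[0,0,0],"grip":66}]'
python3 -m creep '[{"slide":[0,0,-19],"rot":[0,0,0],"grip":66},{"slide":[0,0,-19],"rot":[0,0,0],"grip":66},{"slide":[0,0,-19],"rot":[0,0,0],"grip":66},{"slide":[0,0,-19],"rot":[0,0,0],"grip":66},{"slide":[0,0,-19],"rot":[0,0,0],"grip":66},{"slide":[0,0,-19],"rot":[0,0,0],"grip":66},{"slide":[0,0,-19],"rot":[0,0,0],"grip":66},{"slide":[0,0,-19],"rot":[0,0,0],"grip":66},{"slide":[0,0,-19],"rot":[0,0,0],"grip":66},{"slide":[0,0,-19],"rot":[0,0,0],"grip":66}]'
python3 lids.py 616,53,135 576,306,135 588.3,222.6,135 601.8,137,135
python3 -c "
from h import *
p=ctrl.camera('wrist');cv2.imwrite('pics/w7.png',cv2.resize(p['image'],(640,480)))"
```

```text
time_s: 25.55
eef_pos: [494.0, 119.5, 202.3]
tcp_rot: [-0.073, 0.937, 0.026, 0.341]
ft_force: [1.0, 0.4, 0.6]
width: 0.655
time_s: 26.8
eef_pos: [405.8, 112.9, 350.3]
tcp_rot: [-0.072, 0.941, 0.023, 0.33]
ft_force: [-0.8, 0.0, 0.4]
width: 0.655
616,53,135 [ 31.4 615.4  52.8]
576,306,135 [ 31.8 575.  305.2]
588.3,222.6,135 [ 32.3 588.7 220.9]
601.8,137,135 [ 31.9 601.8 136.8]
```

View pics/w7.png

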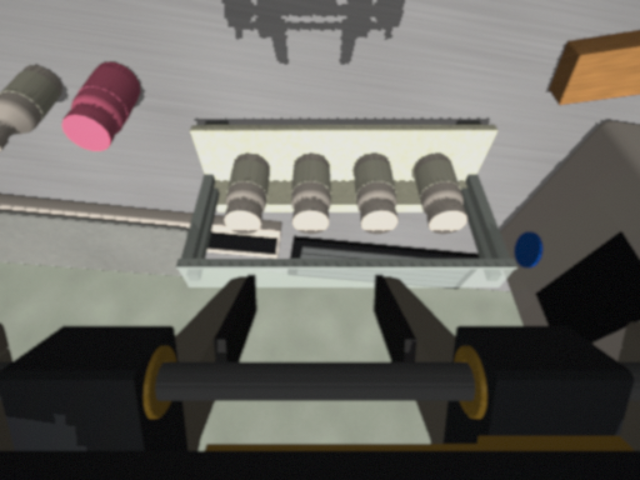

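The wrist view shows four upright jars in a straight, even row, with bases at about x = 250, 312, 375 and 435 px. The gripper is clear of everything. Handing in.

```bash
python3 -c "
from bench import ctrl
print(ctrl.hand_in())"
```

```text
the job is handed in; nothing more can be done
None
```

Both loose white jars now stand upright in the gap under the clear deck. I gripped them with the tool leaned 40°, set them down, backed the gripper out clear and handed the job in at about 27 s.

**Row check:** the last scene-camera measurement put the four lids at (615.4, 52.8), (601.8, 136.8), (588.7, 220.9) and (575.0, 305.2) mm. That gives gaps of about 85 mm each, straight to within about 0.5 mm. The end jars read the same before and after to within 0.2 mm, apart from one 0.8 mm scatter reading. The last wrist picture shows all four jars upright in an even row.

**Bystanders:** the flask, tin and coloured look-alikes showed no sign of having moved in the later pictures, though I did not re-measure them.

**Disagreements:**
- The side camera put the end jars 12–14 mm lower in y than the scene and wrist cameras. I went with those two because they agreed.
- In one close wrist view the end jars' bases looked a few millimetres deeper than the lids suggested. I put that down to bevelled bottoms.

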